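# Load a gift-box lid under the sprung arm of the marking press

## Robot

A 6-joint arm with a two-finger parallel gripper is mounted at the origin on the work surface. World frame = base frame: x ahead of the robot, y to its left, z up, the work surface at z = 0. Lengths are in m, angles in rad, forces in N, time in s.
With the tool pointing down it reaches from about 0.375 to 0.9 m from the base axis. Payload 3.1 kg.
Tool frame: the origin (TCP) lies between the finger pads; the fingertips stand 17 mm ahead of it and the grasp point (between the pads) lies 2 mm behind it; z points along the fingers, y is the line along which they close (so a half turn about z gives the same grasp; the last joint's range is limited). The gripper opens to 85 mm and grips with 20 to 120 N. Pads are 22 mm wide; open, the fingers measure 114 mm over their backs; the gripper's body (76 mm by 85 mm) begins 54 mm behind the grasp point. The pads swing forward as they close: fully open they stand 13 mm farther back than shut.
Start: joints at [-0.178, 0.527, 1.433, -0, 1.181, -0.178], TCP at [0.625, 0, 0.248] pointing down, gripper open.
Joint ranges: [-3.08, 3.08], [-0.75, 2.2], [0.22, 2.44], [-1.43, 4.57], [0, 2.65], [-2.85, 2.85]. Speed limits (rad/s): [2.79, 2.79, 3.14, 3.14, 3.14, 3.14].

## Interface

Orientations are given as a unit quaternion [x, y, z, w].
In Python, from station import sense, vision, order gives the robot as it stands.
- The arm moves only by the shell command python3 -m crank 'ROWS' [OPENING] [FORCE]. ROWS is JSON, a list of rows, each an object with "dp": the shift along the world's x, y, z in units of 30 mm (1.0 is 30 mm), a list of three; "angular": the turn, a rotation vector about the world's x, y, z in degrees, a list of three. In form: [{"dp": [dx, dy, dz], "angular": [ax, ay, az]}, ...]. A call has 1 to 20 rows; each row shifts and turns the commanded pose from where the row before left it; what a row does not reach is not made up. A row lasts 1/10 s, in which the tool goes at most 50 mm and 8.59 degrees, less where a joint would pass 70% of its speed; a pose out of reach is approached as far as the arm can. A call is refused whole if a number of a shift passes 1 or a number of a turn 8.59, either way. A call with a gripper value outside its range is refused whole. OPENING is the closure, from 0 (fully open) to 1 (shut), set as the call begins (- or left out, the last holds). The fingers move at their own pace and stop on an object; FORCE is the grip in N (left out, the last holds). Time passes only in rows, so rows that do not move let the fingers close. It gives the time, the measured TCP pose, the force, the opening and the grip force at its end, in the units of the state.
- sense(): the state, without advancing time (a new reading comes with each control period).
- vision.snapshot(name): name is "scene" or "side" or "wrist"; returns a dict with "image" (420x560x3 uint8, blue, green, red), "range_z" (420x560 float32, m along the optical axis (not along the pixel's ray), 0 where there is no reading), "mtx" (3x3 intrinsics, pixels), "pose" (4x4, takes a point from camera to world coordinates); the wrist camera has in their place "mount" (4x4, takes a point from camera to tool coordinates, whose origin is the TCP and whose axes are the flange's). Camera axes: x right, y down, z forward; pixel columns grow to the right and rows downward; lengths in m; the calibration is good to about 2 mm. A picture is of the moment at which its call begins: read the wrist's pose just before it.
- order.sign_off(): hands the job in; it is judged then, once.
The state is a dict: "t": time; "q": joint angles; "qd": joint speeds; "tau": joint torques, N m; "tcp_pos": TCP position; "tool_rot": TCP orientation; "force": force on the tool from outside, world axes, zero at the start; "ft_torque": the same for the moment, N m; "finger_gap": opening from 0.0 (shut) to 1.0 (fully open); "gripper_force": force on a finger pad.
Only numpy, scipy, OpenCV 4.12 (cv2) and the standard library are available. Lean on these libraries where they do the work, as an engineer would, in place of code of your own. Each camera call takes 0.05 s, during which the arm holds its last target. There are 200 camera calls.

## Task

Get the green marking press ready for me: set the heavy brass weight upright in the steel pan on the tail of the sprung arm so that it holds the red pad up, and then slide the pale pine box lid flat under the raised pad, plain end first, straight and centred on the bed and fully home against the steel stop. Leave the weight in the pan with the arm open and the lid's grip strip outside; I will line up the mark and let the arm down myself.

Things in the scene. Friction and masses are not known exactly. Their poses are not given: they have to be found in the camera images.
- press: Green press, fixed. Origin: table height, mid-bed, under the red pad; x runs from tail to pad, z up. Bed 116 (x) by 130 (y) mm, top at z 12 mm. Lid enters from +y; a stop bar (top z 22 mm) has its face at y -51. Cheeks at x -105 to -75 (z to 90) carry the arm's pivot (x -90, z 70). Open, the pan's floor is level: centre x -180, y 0, z 70; shut it tilts 0.35 rad, centre x -175, z 101.
- press_arm (a joint): Hinge of the sprung arm (22 mm wide), rad: 0 shut (red 32 mm pad 4 mm above the bed, tail pan up), 0.35 open at a stop (pad at least 30 mm above the bed, arm's tip 115 mm above the table, pan level). A spring shuts it; 3 to 4 N down on the pan opens it fully, so it sinks and stays open under the brass weight alone. The pan is a square steel tray, 66 mm inside, rim 8 mm high.
- weight: Brass weight, about 0.6 kg, standing on the table: a cylinder 46 mm across, 45 mm high, with a grip knob on top, 24 mm across and 25 mm high (70 mm in all). Origin at the centre of its underside, z up. The smaller silvery aluminium weight of the same form is too light for the job.
- lid: Pale pine lid, 0.13 kg, lying flat: board 180 x 90 x 10 mm with a disc inlaid near its plain end and, across the other end, a grip strip 20 mm thick (x), 70 long (y), 10 to 32 mm above the underside. Origin: underside, below mid-strip; x points to the plain end at x 165 mm. Home: its x along the press's -y, origin at x 0, y 114, z 12 mm in the press's frame. The dark brown lid is not wanted.
Not all that is in view belongs to the job. What is shaped like the lid but blue is not meant. Of the things that look like the weight, take the one that is nearest to the robot's base at the start.

How it is judged:
By the outcome, as a careful person would: the job done as asked, in the order asked, and still so for the second after the job is handed in, with the robot touching nothing.
It also fails if it takes over 58 s, if anything falls off the work surface, if the arm or the gripper's body presses on something with over 40 N, if the wrist force passes 120 N, or if a joint passes its speed limit or range.

## Working session

There is one attempt and no reset: what is moved stays moved. The work goes in short steps, Python scripts to look and compute and a shell command to move; the robot and the scene stay as the last step left them, time stands still between calls to the robot, and variables do not carry over. Pictures are saved under pics/ and viewed, at most 11 in all, crops included, and the job is handed in when it is done.

```bash
mkdir -p pics; ls; cat > h.py <<'E'
import numpy as np, cv2
from station import sense, vision
from scipy.spatial.transform import Rotation as R
def snap(n):
    s=sense(); d=vision.snapshot(n)
    if n=='wrist':
        T=np.eye(4);T[:3,:3]=R.from_quat(s['tool_rot']).as_matrix();T[:3,3]=s['tcp_pos'];P=T@d['mount']
    else: P=d['pose']
    z=d['range_z'];K=d['mtx'];v,u=np.mgrid[:z.shape[0],:z.shape[1]]
    c=np.stack([(u-K[0,2])*z/K[0,0],(v-K[1,2])*z/K[1,1],z,np.ones_like(z)],-1)
    X=(c@P.T)[...,:3]; X[z==0]=np.nan
    return d['image'],X
E
python3 - <<'E'
from h import *
s=sense();print(s['t'],s['tcp_pos'],s['tool_rot'],s['force'])
for n in('scene','side'):
    i,X=snap(n);cv2.imwrite(f'pics/{n}0.png',i);np.savez(f'{n}0.npz',i=i,X=X)
E
```

```text
pics
0.0 [6.24326268e-01 1.48325505e-04 2.47318636e-01] [ 7.07116164e-01  7.07096562e-01 -6.16664890e-04 -8.95504355e-04] [ 0.5205751   0.72841933 -0.05083209]
```

View pics/scene0.png

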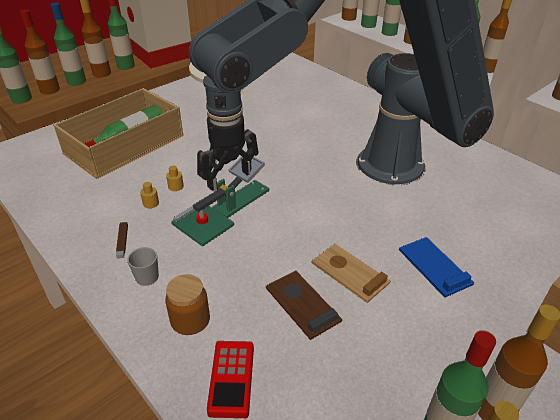

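View pics/side0.png

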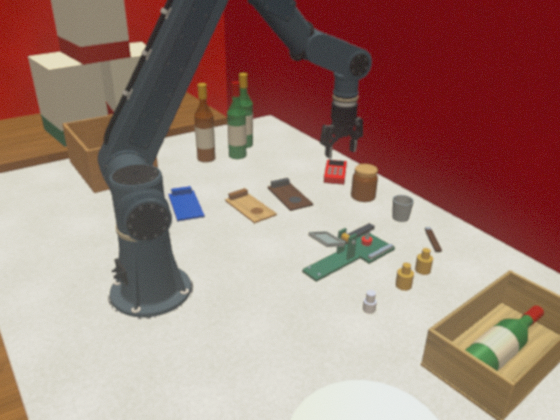

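Scene view: two brass weights at (150,195) and (175,178). Side view: the same two at (424,262) and (405,277), with the silvery aluminium one at (370,302). The lids in the scene view are pale (350,270), brown (303,303) and blue (435,265). The press bed is at about (203,225). I'll measure these next.

```bash
cat >> h.py <<'E'
def rect(X,m,zlo,zhi):
    p=X[m&(X[...,2]>zlo)&(X[...,2]<zhi)]; r=cv2.minAreaRect((p[:,:2]*1000).astype(np.float32)); return len(p),np.median(p,0).round(4),[np.round(a,1) for a in r]
E
python3 - <<'E'
from h import *
for n,pts in(('scene',[(150,197),(175,180),(350,270),(303,303),(203,225)]),('side',[(405,280),(424,265),(370,304),(250,205)])):
    d=np.load(f'{n}0.npz');i,X=d['i'],d['X']
    hsv=cv2.cvtColor(i,cv2.COLOR_BGR2HSV)
    for u,v in pts:
        # connected region above table
        m=(np.nan_to_num(X[...,2])>0.005).astype(np.uint8)
        k,l=cv2.connectedComponents(m); c=l==l[v,u]
        p=X[c]; print(n,(u,v),hsv[v,u],X[v,u].round(3),c.sum(),p.min(0).round(3),p.max(0).round(3))
        if c.sum()<6000: print('  ',rect(X,c,.005,.2))
d=np.load('scene0.npz');i,X=d['i'],d['X']
hsv=cv2.cvtColor(i,cv2.COLOR_BGR2HSV)
g=(hsv[...,0]>65)&(hsv[...,0]<90)&(hsv[...,1]>100)&(X[...,1]>-.5)
W=np.zeros(g.shape,bool);W[170:250,160:280]=1
print('bed',rect(X,g&W,.005,.02))
p=X[g&W];print(np.percentile(p[:,2],[1,10,50,90,99]))
red=((hsv[...,0]<8)|(hsv[...,0]>172))&(hsv[...,1]>150)&W
print('red',rect(X,red,.0,.2))
c=np.hstack([cv2.resize(i[150:250,130:280],(600,400))]);cv2.imwrite('pics/c1.png',c)
E
```

```text
scene (150, 197) [ 19 198 135] [ 0.683 -0.309  0.039] 343 [ 0.653 -0.35   0.005] [ 0.7   -0.302  0.074]
   (343, array([ 0.6815, -0.3187,  0.0415]), [array([ 678.7, -323.7]), array([44.4, 45.4]), np.float64(66.8)])
scene (175, 180) [ 19 195 137] [ 0.587 -0.331  0.038] 313 [ 0.555 -0.374  0.005] [ 0.602 -0.323  0.073]
   (313, array([ 0.5852, -0.3386,  0.0408]), [array([ 580.8, -345.5]), array([45.9, 45.1]), np.float64(60.0)])
scene (350, 270) [ 16 123 151] [0.444 0.232 0.008] 2055 [0.396 0.141 0.005] [0.496 0.324 0.037]
   (2055, array([0.4495, 0.24  , 0.0098]), [array([446.1, 232.9]), array([ 94.6, 181.3]), np.float64(2.2)])
scene (303, 303) [ 11 154  78] [0.604 0.231 0.01 ] 2428 [0.548 0.132 0.005] [0.659 0.321 0.036]
   (2428, array([0.6071, 0.2342, 0.0101]), [array([602.6, 227. ]), array([183.9,  92.3]), np.float64(82.7)])
scene (203, 225) [ 80 136  92] [nan nan nan] 153861 [nan nan nan] [nan nan nan]
side (405, 280) [ 19 138 151] [ 0.562 -0.368  0.037] 410 [ 0.549 -0.376  0.005] [ 0.651 -0.274  0.075]
   (410, array([ 0.5662, -0.359 ,  0.0422]), [array([ 603.9, -322.9]), array([
[... 244 characters left out ...]
4.9)])
side (370, 304) [150   4 190] [ 0.42  -0.386  0.033] 259 [ 0.412 -0.391  0.005] [ 0.495 -0.324  0.062]
   (259, array([ 0.4228, -0.3796,  0.0319]), [array([ 457.7, -360.9]), array([97.9, 35.3]), np.float64(25.0)])
side (250, 205) [ 18 110 208] [0.445 0.233 0.011] 903 [0.388 0.133 0.005] [0.502 0.372 0.039]
   (903, array([0.4375, 0.2328, 0.0123]), [array([442.2, 252.6]), array([111.3, 234.9]), np.float64(2.7)])
bed (1771, array([ 0.5831, -0.1505,  0.0111]), [array([ 531.6, -154.1]), array([297.2, 130.9]), np.float64(1.7)])
[0.00253336 0.0077574  0.01126959 0.01556281 0.08820007]
red (88, array([ 0.6224, -0.1467,  0.0291]), [array([ 618.5, -164. ]), array([29., 55.]), np.float64(2.3)])
```

View pics/c1.png

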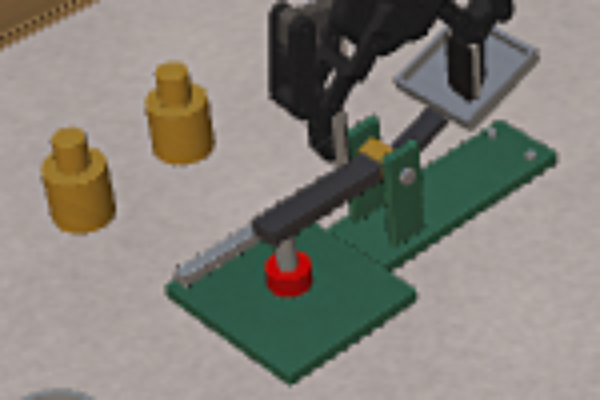

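The near brass weight is at (0.580,-0.346), 0.675 m from the base; the other is at 0.75 m. The crop shows two identical brass weights, and the right-hand one at crop (180,115) is the nearer. The press tail points toward the robot. I'll go over the near weight and turn the tool by -90°.

```bash
python3 -m crank '[{"dp":[-0.1,-0.96,0],"angular":[0,0,-7.5]},{"dp":[-0.1,-0.96,0],"angular":[0,0,-7.5]},{"dp":[-0.1,-0.96,0],"angular":[0,0,-7.5]},{"dp":[-0.1,-0.96,0],"angular":[0,0,-7.5]},{"dp":[-0.1,-0.96,0],"angular":[0,0,-7.5]},{"dp":[-0.1,-0.96,0],"angular":[0,0,-7.5]},{"dp":[-0.1,-0.96,0],"angular":[0,0,-7.5]},{"dp":[-0.1,-0.96,0],"angular":[0,0,-7.5]},{"dp":[-0.1,-0.96,0],"angular":[0,0,-7.5]},{"dp":[-0.1,-0.96,0],"angular":[0,0,-7.5]},{"dp":[-0.1,-0.96,0],"angular":[0,0,-7.5]},{"dp":[-0.1,-0.96,0],"angular":[0,0,-7.5]},{"dp":[0,0,0],"angular":[0,0,0]}]' 0
python3 - <<'E'
from h import *
s=sense();print(s['t'],s['tcp_pos'],R.from_quat(s['tool_rot']).as_matrix().round(3))
i,X=snap('wrist');cv2.imwrite('pics/w1.png',i);np.savez('w1.npz',i=i,X=X)
i,X=snap('scene');cv2.imwrite('pics/s1.png',i);np.savez('s1.npz',i=i,X=X)
hsv=cv2.cvtColor(i,cv2.COLOR_BGR2HSV)
g=(hsv[...,0]>65)&(hsv[...,0]<90)&(hsv[...,1]>90)
W=np.zeros(g.shape,bool);W[150:260,160:290]=1
m=g&W&(X[...,2]>.007)&(X[...,2]<.017); p=X[m]
print('all',rect(X,m,0,1)); 
print('bed',rect(X,m&(X[...,0]>.59),0,1)); 
pan=W&(X[...,2]>.06)&(X[...,0]<.52)&(X[...,0]>.35)&(hsv[...,1]<60)
print('pan',rect(X,pan,0,1))
E
```

```text
t: 1.4
tcp_pos: [0.5881, -0.3497, 0.2476]
tool_rot: [1.0, -0.003, -0.0, 0.001]
force: [-0.4, -0.4, 0.4]
finger_gap: 0.995
gripper_force: 0.0
1.4 [ 0.58812371 -0.34966857  0.24756179] [[ 1.    -0.005 -0.   ]
 [-0.005 -1.    -0.002]
 [-0.     0.002 -1.   ]]
all (1706, array([ 0.5827, -0.1516,  0.0112]), [array([ 530.6, -152.8]), array([297.1, 128.8]), np.float64(1.5)])
bed (796, array([ 0.6407, -0.136 ,  0.0112]), [array([ 633. , -151.1]), array([ 85.7, 131.1]), np.float64(5.0)])
pan (700, array([ 0.4475, -0.1718,  0.0994]), [array([ 465. , -171.8]), array([116.3,  81. ]), np.float64(5.9)])
```

View pics/w1.png

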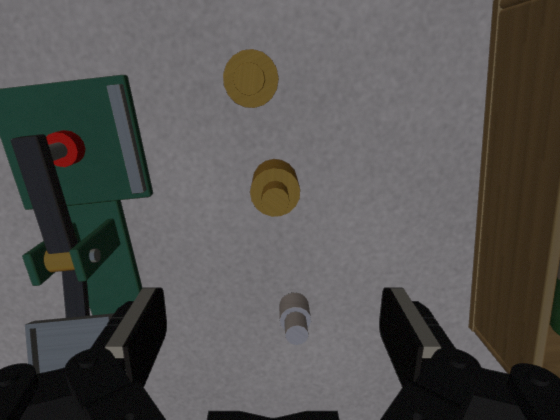

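Wrist view, with image up = world +x and left = +y: the near brass weight is at (275,190), the other at (250,78) and the aluminium one at (295,320). The press at the left is yawed, with its stop bar running from (112,85) to (137,190). I'll fit the press yaw, lid and weight accurately.

```bash
python3 - <<'E'
from h import *
from scipy.optimize import least_squares
w=np.load('w1.npz');s=np.load('s1.npz')
def msk(d):
    h=cv2.cvtColor(d['i'],cv2.COLOR_BGR2HSV);return h
h=msk(w);X=w['X'];i=w['i']
# stop bar
b=np.zeros(h.shape[:2],bool);b[75:205,100:155]=1
bar=b&(h[...,1]<80)&(X[...,2]>.017)&(X[...,2]<.028)
print('bar',rect(X,bar,0,1))
for (u,v) in[(124,80),(145,192),(60,83),(100,198),(30,200)]:print('w',(u,v),X[v,u].round(4))
# weight knob top
k=np.zeros(h.shape[:2],bool);k[150:220,240:310]=1
print('knob',rect(X,k,.064,.08)); print('shoulder',rect(X,k,.035,.055))
# pan wrist
k=np.zeros(h.shape[:2],bool);k[310:400,20:120]=1
# bed fit: green at z~.012 in scene+wrist
def green(d,win):
    h=msk(d);X=d['X'];m=(h[...,0]>60)&(h[...,0]<95)&(h[...,1]>80)&(X[...,2]>.006)&(X[...,2]<.018)
    W=np.zeros_like(m);W[win]=1;return X[m&W]
ps=green(s,np.s_[150:260,160:290]);pw=green(w,np.s_[60:320,0:160])
print(len(ps),len(pw),pw[:,2].mean(),ps[:,2].mean())
for n,p in(('s',ps),('w',pw)):
  # grid search yaw: extents of pts in pressframe
  for a in range(0,16,1):
    c,sn=np.cos(np.radians(a)),np.sin(np.radians(a));q=p[:,:2]@np.array([[c,-sn],[sn,c]])
    bed=q[q[:,0]>q[:,0].max()-.1]; 
    print(n,a,np.percentile(q[:,0],[.5,99.5]).round(4),np.percentile(bed[:,1],[.5,99.5]).round(4)) if a%2==0 else 0
hh=cv2.resize(s['i'][140:300,150:400],(800,512));cv2.imwrite('pics/c2.png',hh)
# lid
h=msk(s);X=s['X'];m=np.zeros(h.shape[:2],bool);m[235:305,305:395]=1
m&=(h[...,1]>60)
print('lid board',rect(X,m,.006,.015));print('strip',rect(X,m,.027,.04))
E
```

```text
bar (1626, array([ 0.6273, -0.2136,  0.0227]), [array([ 623.7, -212.9]), array([99.9, 12.9]), np.float64(5.7)])
w (124, 80) [ 0.6769 -0.2148  0.0124]
w (145, 192) [ 0.572  -0.2218  0.0132]
w (60, 83) [ 0.6747 -0.1559  0.0113]
w (100, 198) [ 0.5661 -0.1762  0.0131]
w (30, 200) [ 0.5837 -0.1483  0.0761]
knob (632, array([ 0.581 , -0.3503,  0.0708]), [array([ 580.1, -350.2]), array([23.3, 22.9]), np.float64(12.8)])
shoulder (1305, array([ 0.5879, -0.3497,  0.0459]), [array([ 580. , -350.1]), array([44.5, 45.9]), np.float64(88.3)])
1769 14841 0.012723820881224254 0.011101589027281748
s 0 [0.3869 0.6771] [-0.2083 -0.0861]
s 2 [0.3805 0.6704] [-0.2313 -0.109 ]
s 4 [0.3743 0.6628] [-0.2541 -0.1312]
s 6 [0.3667 0.6553] [-0.2769 -0.1525]
s 8 [0.3585 0.6482] [-0.2995 -0.1727]
s 10 [0.35   0.6411] [-0.3218 -0.1926]
s 12 [0.3414 0.6334] [-0.3437 -0.212 ]
s 14 [0.3316 0.6249] [-0.3651 -0.2309]
w 0 [0.4356 0.678 ] [-0.2233 -0.0935]
w 2 [0.4297 0.6709] [-0.2438 -0.1152]
w 4 [0.4235 0.663 ] [-0.2642 -0.1364]
w 6 [0.4167 0.655 ] [-0.2849 -0.1571]
w 8 [0.4094 0.6473] [-0.3069 -0.1772]
w 10 [0.4014 0.6394] [-0.3287 -0.197 ]
w 12 [0.393  0.6309] [-0.3502 -0.2163]
w 14 [0.3842 0.6217] [-0.3714 -0.2351]
lid board (1980, array([0.4582, 0.2284, 0.0096]), [array([500.2, 235.4]), array([205.8, 181.3]), np.float64(3.2)])
strip (200, array([0.4434, 0.3086, 0.0312]), [array([442.8, 308.3]), array([73.9, 22. ]), np.float64(0.9)])
```

View pics/c2.png

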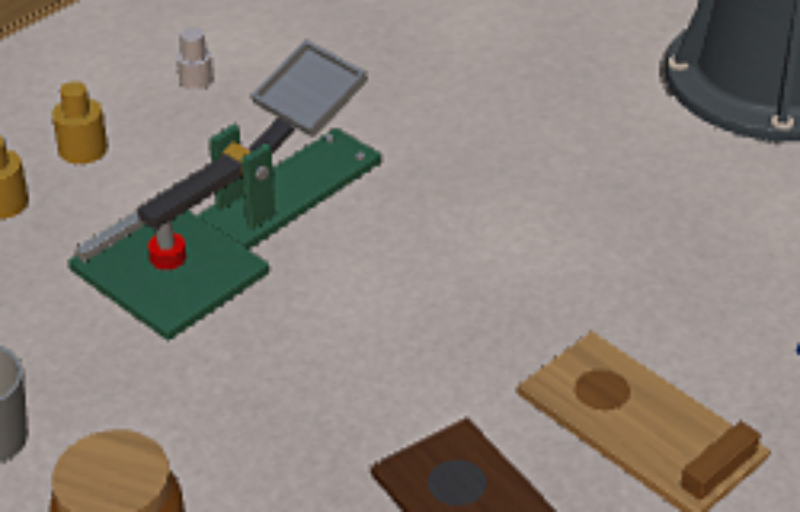

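Press origin is about (0.617,-0.157) with yaw 5.7°. The knob is at (0.580,-0.350) with its top at 0.0705. The open pan centre should be at (0.438,-0.175). Now the descent and grasp.

```bash
python3 -m crank '[{"dp":[-0.09,0,-0.87],"angular":[0,0,0]},{"dp":[-0.09,0,-0.87],"angular":[0,0,0]},{"dp":[-0.09,0,-0.87],"angular":[0,0,0]},{"dp":[0,0,-0.87],"angular":[0,0,0]},{"dp":[0,0,-0.87],"angular":[0,0,0]},{"dp":[0,0,-0.87],"angular":[0,0,0]},{"dp":[0,0,-0.87],"angular":[0,0,0]},{"dp":[0,0,0],"angular":[0,0,0]},{"dp":[0,0,0],"angular":[0,0,0]}]' 0
python3 -m crank '[{"dp":[0,0,0],"angular":[0,0,0]},{"dp":[0,0,0],"angular":[0,0,0]},{"dp":[0,0,0],"angular":[0,0,0]},{"dp":[0,0,0],"angular":[0,0,0]},{"dp":[0,0,0],"angular":[0,0,0]},{"dp":[0,0,0],"angular":[0,0,0]},{"dp":[0,0,0],"angular":[0,0,0]},{"dp":[0,0,0],"angular":[0,0,0]},{"dp":[0,0,0],"angular":[0,0,0]},{"dp":[0,0,0],"angular":[0,0,0]}]' 1 90
```

```text
t: 2.4
tcp_pos: [0.581, -0.3443, 0.0655]
tool_rot: [1.0, 0.001, -0.0, -0.001]
force: [0.6, 0.4, 0.1]
finger_gap: 0.999
gripper_force: 0.0
t: 3.4
tcp_pos: [0.5819, -0.3473, 0.0671]
tool_rot: [1.0, -0.0, 0.001, 0.002]
force: [-0.2, -3.5, 5.2]
finger_gap: 0.249
gripper_force: 87.6
```

```bash
python3 -m crank '[{"dp":[0,0,0.4],"angular":[0,0,0]},{"dp":[0,0,0.9],"angular":[0,0,0]},{"dp":[0,0,0.9],"angular":[0,0,0]},{"dp":[0,0,0.9],"angular":[0,0,0]},{"dp":[0,0,0.9],"angular":[0,0,0]},{"dp":[0,0,0.9],"angular":[0,0,0]},{"dp":[0,0,0.9],"angular":[0,0,0]},{"dp":[-0.3,0.3,0],"angular":[0,0,0]},{"dp":[-0.6,0.7,0],"angular":[0,0,0]},{"dp":[-0.6,0.7,0],"angular":[0,0,0]},{"dp":[-0.6,0.8,0],"angular":[0,0,0]},{"dp":[-0.6,0.8,0],"angular":[0,0,0]},{"dp":[-0.6,0.8,0],"angular":[0,0,0]},{"dp":[-0.6,0.7,0],"angular":[0,0,0]},{"dp":[-0.5,0.5,0],"angular":[0,0,0]},{"dp":[-0.3,0.3,0],"angular":[0,0,0]},{"dp":[0,0,0],"angular":[0,0,0]},{"dp":[0,0,0],"angular":[0,0,0]}]'
python3 - <<'E'
from h import *
i,X=snap('side');cv2.imwrite('pics/side1.png',cv2.resize(i[150:330,230:470],(800,600)))
i,X=snap('scene');np.savez('s2.npz',i=i,X=X);h=cv2.cvtColor(i,cv2.COLOR_BGR2HSV)
m=(h[...,0]>14)&(h[...,0]<25)&(h[...,1]>130)&(X[...,2]>.08)&(X[...,2]<.3)&(X[...,0]<.5)&(X[...,0]>.38)
print(rect(X,m,0,1),np.nanmin(X[m],0),np.nanmax(X[m],0))
s=np.load('s1.npz');i,X=s['i'],s['X'];h=cv2.cvtColor(i,cv2.COLOR_BGR2HSV)
W=np.zeros(m.shape,bool);W[150:182,226:268]=1
p=W&(X[...,2]>.075)&(X[...,0]<.52)
print('pan',rect(X,p,0,1),X[p].min(0),X[p].max(0))
E
```

```text
t: 5.2
tcp_pos: [0.4406, -0.178, 0.2397]
tool_rot: [1.0, -0.0, 0.001, 0.0]
force: [1.0, 0.3, -5.5]
finger_gap: 0.245
gripper_force: 88.5
(864, array([ 0.4402, -0.5743,  0.1096]), [array([ 467.1, -271. ]), array([1871.2,  103.8]), np.float64(87.8)]) [ 0.38040906 -1.20471213  0.08006527] [0.49990969 0.66437075 0.29966324]
pan (651, array([ 0.4446, -0.1734,  0.1004]), [array([ 450.2, -173.4]), array([83.5, 82.6]), np.float64(8.3)]) [ 0.40360866 -0.21506213  0.07523722] [ 0.49293901 -0.12994184  0.12295324]
```

View pics/side1.png

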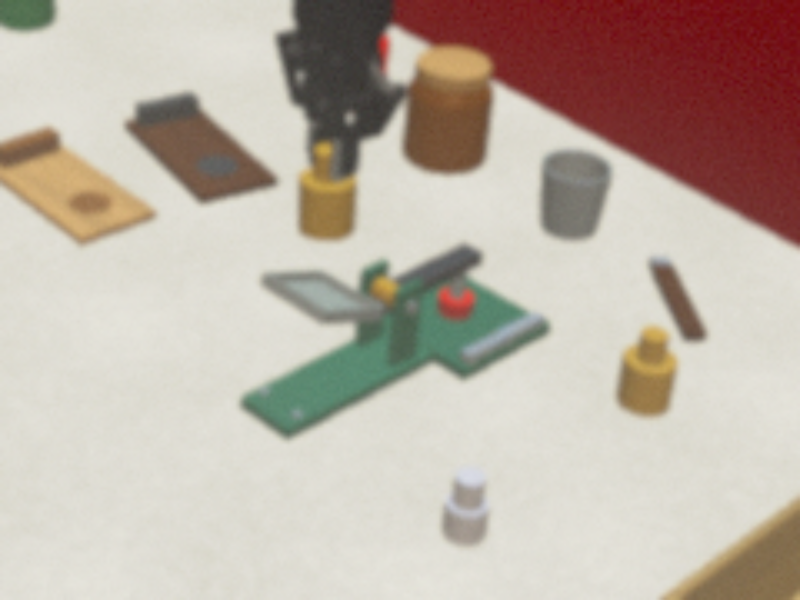

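The weight hangs upright over the pan (weight at (328,205), pan at (320,295)). The measured shut pan centre, (0.4446,-0.173), agrees with the model. Lowering it now.

```bash
python3 -m crank '[{"dp":[0.05,0.1,-0.6],"angular":[0,0,0]},{"dp":[0,0,-0.6],"angular":[0,0,0]},{"dp":[0,0,-0.3],"angular":[0,0,0]},{"dp":[0,0,-0.3],"angular":[0,0,0]},{"dp":[0,0,-0.3],"angular":[0,0,0]},{"dp":[-0.03,0,-0.3],"angular":[0,0,0]},{"dp":[-0.03,0,-0.3],"angular":[0,0,0]},{"dp":[-0.03,0,-0.2],"angular":[0,0,0]},{"dp":[-0.03,0,-0.2],"angular":[0,0,0]},{"dp":[0,0,-0.2],"angular":[0,0,0]},{"dp":[0,0,0],"angular":[0,0,0]},{"dp":[0,0,0],"angular":[0,0,0]}]'
python3 - <<'E'
from h import *
i,X=snap('side');cv2.imwrite('pics/side2.png',cv2.resize(i[200:290,300:420],(800,600)))
E
```

```text
t: 6.5
tcp_pos: [0.4379, -0.1746, 0.1406]
tool_rot: [1.0, -0.0, 0.0, -0.0]
force: [-0.6, -0.4, -3.6]
finger_gap: 0.248
gripper_force: 88.9
```

View pics/side2.png

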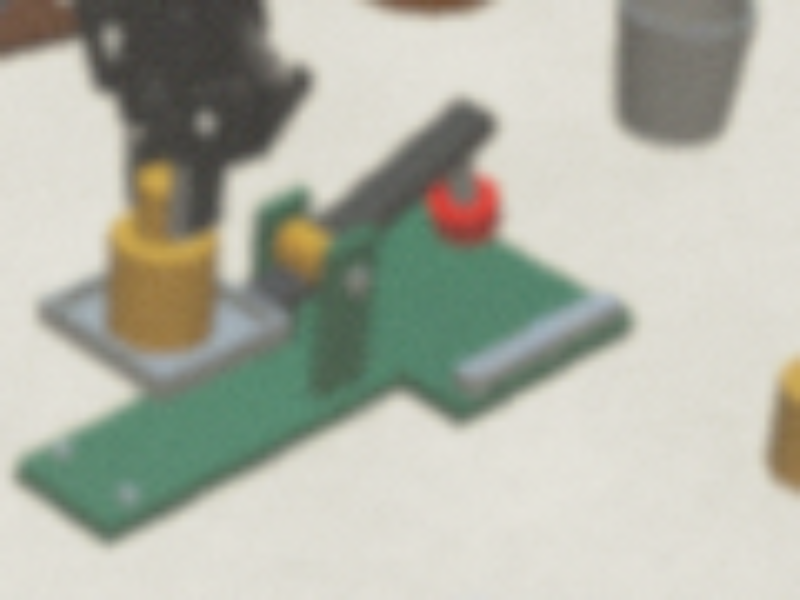

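The weight sits inside the pan, the arm is nearly open and the pad is raised. Next I'll go down the last few mm.

```bash
python3 -m crank '[{"dp":[0,0,-0.05],"angular":[0,0,0]},{"dp":[0,0,-0.05],"angular":[0,0,0]},{"dp":[0,0,0],"angular":[0,0,0]},{"dp":[0,0,0],"angular":[0,0,0]}]'
python3 -m crank '[{"dp":[0,0,-0.04],"angular":[0,0,0]},{"dp":[0,0,-0.02],"angular":[0,0,0]},{"dp":[0,0,0],"angular":[0,0,0]},{"dp":[0,0,0],"angular":[0,0,0]}]'
```

```text
t: 6.95
tcp_pos: [0.4378, -0.1746, 0.1377]
tool_rot: [1.0, 0.0, 0.0, 0.0]
force: [-0.0, -1.0, -3.1]
finger_gap: 0.247
gripper_force: 88.9
t: 7.35
tcp_pos: [0.4379, -0.1747, 0.1366]
tool_rot: [1.0, 0.0, 0.0, 0.0]
force: [-2.1, -0.7, 4.4]
finger_gap: 0.248
gripper_force: 90.0
```

```bash
python3 -m crank '[{"dp":[0,0,0],"angular":[0,0,0]},{"dp":[0,0,0],"angular":[0,0,0]},{"dp":[0,0,0],"angular":[0,0,0]},{"dp":[0,0,0],"angular":[0,0,0]},{"dp":[0,0,0],"angular":[0,0,0]},{"dp":[0,0,0],"angular":[0,0,0]},{"dp":[0,0,0],"angular":[0,0,0]},{"dp":[0,0,0],"angular":[0,0,0]},{"dp":[0,0,0.3],"angular":[0,0,0]},{"dp":[0,0,0.6],"angular":[0,0,0]},{"dp":[0,0,0.9],"angular":[0,0,0]},{"dp":[0,0,0.9],"angular":[0,0,0]},{"dp":[0,0,0.9],"angular":[0,0,0]},{"dp":[0,0,0.2],"angular":[0,0,0]}]' 0
python3 -m crank '[{"dp":[0,0.5,0],"angular":[0,0,0]},{"dp":[0,0.95,0],"angular":[0,0,0]},{"dp":[0,0.95,0],"angular":[0,0,0]},{"dp":[0,0.95,0],"angular":[0,0,0]},{"dp":[0,0.95,0],"angular":[0,0,0]},{"dp":[0,0.95,0],"angular":[0,0,0]},{"dp":[0,0.95,0],"angular":[0,0,0]},{"dp":[0,0.95,0],"angular":[0,0,0]},{"dp":[0,0.95,0],"angular":[0,0,0]},{"dp":[0,0.95,0],"angular":[0,0,0]},{"dp":[0,0.95,0],"angular":[0,0,0]},{"dp":[0,0.95,0],"angular":[0,0,0]},{"dp":[0,0.95,0],"angular":[0,0,0]},{"dp":[0,0.95,0],"angular":[0,0,0]},{"dp":[0,0.95,0],"angular":[0,0,0]},{"dp":[0,0,0],"angular":[0,0,0]},{"dp":[0,0,0],"angular":[0,0,0]}]'
cat > m.py <<'E'
from h import *
i,X=snap('wrist');cv2.imwrite('pics/w2.png',i);np.savez('w2.npz',i=i,X=X)
Z=np.nan_to_num(X[...,2]);k=(X[...,0]<.53)&(X[...,0]>.36)&(X[...,1]>.05)&(X[...,1]<.4)
print('board',rect(X,k,.006,.014),'strip',rect(X,k,.027,.038))
i,X=snap('scene');cv2.imwrite('pics/s3.png',i);np.savez('s3.npz',i=i,X=X)
h=cv2.cvtColor(i,cv2.COLOR_BGR2HSV)
k=(X[...,0]<.53)&(X[...,0]>.36)&(X[...,1]>.05)&(X[...,1]<.4)&(h[...,1]>60)
print('board',rect(X,k,.006,.014),'strip',rect(X,k,.027,.038))
k=(X[...,0]<.49)&(X[...,0]>.38)&(X[...,1]>-.22)&(X[...,1]<-.12)
print('weight top',rect(X,k,.134,.15),'rim',rect(X,k,.06,.085))
E
python3 m.py
```

```text
t: 8.75
tcp_pos: [0.4392, -0.1755, 0.2532]
tool_rot: [1.0, 0.0, 0.003, 0.002]
force: [0.4, -0.3, 0.1]
finger_gap: 1.004
gripper_force: 0.0
t: 10.45
tcp_pos: [0.436, 0.2398, 0.2484]
tool_rot: [1.0, 0.001, -0.002, 0.001]
force: [-0.3, -0.1, 0.3]
finger_gap: 0.999
gripper_force: 0.0
board (14919, array([0.4507, 0.2222, 0.0109]), [array([446.2, 232.3]), array([ 90.5, 180.3]), np.float64(2.5)]) strip (1644, array([0.4456, 0.3067, 0.0328]), [array([442.9, 307.2]), array([70.6, 20.4]), np.float64(2.3)])
board (1698, array([0.4498, 0.227 , 0.0096]), [array([445.8, 232.9]), array([ 93.9, 182.3]), np.float64(1.8)]) strip (204, array([0.4444, 0.3082, 0.0314]), [array([441.7, 307.9]), array([74.1, 21.7]), np.float64(3.5)])
weight top (48, array([ 0.4358, -0.1749,  0.1377]), [array([ 432.9, -175.2]), array([29.5, 23. ]), np.float64(18.5)]) rim (410, array([ 0.4536, -0.1598,  0.0716]), [array([ 444.6, -173. ]), array([93.5, 80.1]), np.float64(7.2)])
```

View pics/s3.png

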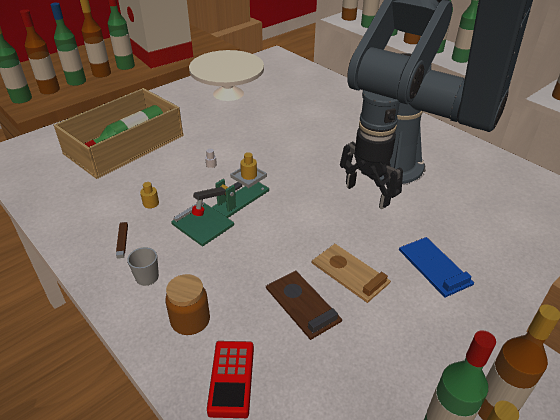

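View pics/w2.png

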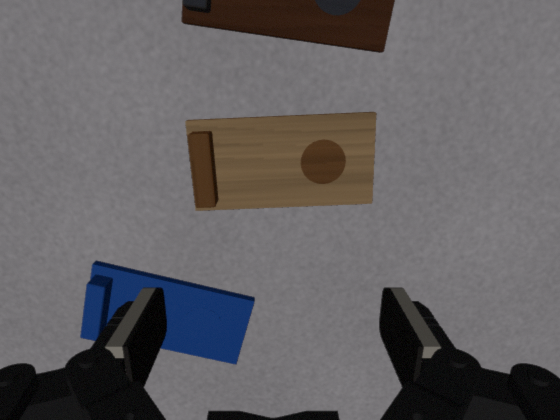

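The scene view shows the weight standing in the pan at (249,168) and the pad raised at (198,210). The wrist view shows the pale lid at (282,162) with its strip at (202,170). Lid yaw offset is +2.4°, with the strip centre at (0.443,0.307). Descending over the strip.

```bash
python3 -m crank '[{"dp":[0.05,0.45,-0.7],"angular":[0,0,1.2]},{"dp":[0.05,0.45,-0.8],"angular":[0,0,1.2]},{"dp":[0.07,0.45,-0.8],"angular":[0,0,0]},{"dp":[0,0.45,-0.8],"angular":[0,0,0]},{"dp":[0,0.45,-0.8],"angular":[0,0,0]},{"dp":[0,0,-0.8],"angular":[0,0,0]},{"dp":[0,0,-0.6],"angular":[0,0,0]},{"dp":[0,0,0],"angular":[0,0,0]},{"dp":[0,0,0],"angular":[0,0,0]},{"dp":[0,0,0],"angular":[0,0,0]},{"dp":[0,0,0],"angular":[0,0,0]}]'
```

```text
t: 11.65
tcp_pos: [0.4437, 0.3069, 0.092]
tool_rot: [1.0, 0.021, 0.001, -0.0]
force: [0.8, 0.9, -0.8]
finger_gap: 1.001
gripper_force: 0.0
```

```bash
python3 -m crank '[{"dp":[0,0,-0.6],"angular":[0,0,0]},{"dp":[0,0,-0.6],"angular":[0,0,0]},{"dp":[0,0,-0.5],"angular":[0,0,0]},{"dp":[0,0,-0.27],"angular":[0,0,0]},{"dp":[0,0,0],"angular":[0,0,0]},{"dp":[0,0,0],"angular":[0,0,0]}]' 0
python3 -m crank '[{"dp":[0,0,0],"angular":[0,0,0]},{"dp":[0,0,0],"angular":[0,0,0]},{"dp":[0,0,0],"angular":[0,0,0]},{"dp":[0,0,0],"angular":[0,0,0]},{"dp":[0,0,0],"angular":[0,0,0]},{"dp":[0,0,0],"angular":[0,0,0]},{"dp":[0,0,0],"angular":[0,0,0]},{"dp":[0,0,0],"angular":[0,0,0]},{"dp":[0,0,0],"angular":[0,0,0]},{"dp":[0,0,0],"angular":[0,0,0]}]' 1 70
```

```text
t: 12.25
tcp_pos: [0.4433, 0.3071, 0.0323]
tool_rot: [1.0, 0.021, 0.0, -0.0]
force: [-0.8, -0.6, 0.1]
finger_gap: 0.999
gripper_force: 0.0
t: 13.25
tcp_pos: [0.4431, 0.3071, 0.0322]
tool_rot: [1.0, 0.021, 0.0, -0.0]
force: [-0.6, -1.3, 5.4]
finger_gap: 0.215
gripper_force: 70.3
```

The lid is gripped. Before moving I'll refine the press pose from the saved clouds, without using any robot time.

```bash
cat > fit.py <<'E'
from h import *
from scipy.optimize import least_squares
def edges(f,win):
    d=np.load(f);X=d['X'];h=cv2.cvtColor(d['i'],cv2.COLOR_BGR2HSV)
    m=(h[...,0]>60)&(h[...,0]<95)&(h[...,1]>80)&(X[...,2]>.006)&(X[...,2]<.018)&(X[...,0]>.5);W=np.zeros_like(m);W[win]=1
    return X[m&W][:,:2]
def ext(p,a,o,st=.004):
    # extremes in press frame along x+ , y+, y-
    c,s=np.cos(a),np.sin(a);q=(p-o)@np.array([[c,-s],[s,c]]);out={}
    for name,ax,sg,lo,hi in(('x+',0,1,-.05,.05),('y+',1,1,-.05,.05),('y-',1,-1,-.05,.05),('x-',0,-1,-.055,.06)):
        t=q[:,1-ax];v=q[:,ax]*sg;P=[]
        for b in np.arange(lo,hi,st):
            k=(t>b)&(t<b+st)
            if k.sum()>3:P.append((b+st/2,np.max(v[k])))
        if len(P)>5:
            P=np.array(P);e=np.polyfit(P[:,0],P[:,1],1);r=P[:,1]-np.polyval(e,P[:,0]);k=abs(r)<.0015+np.median(abs(r));e=np.polyfit(P[k,0],P[k,1],1)
            out[name]=(round(e[1]*1000,1),round(np.degrees(np.arctan(e[0])),1),round(r.std()*1e3,1),len(P))
    return out
o=np.array([.617,-.157]);a=np.radians(5.7)
for f,w in(('w1.npz',np.s_[60:220,0:160]),('scene0.npz',np.s_[150:260,160:290]),('s1.npz',np.s_[150:260,160:290]),('s3.npz',np.s_[150:260,160:290])):
    print(f,ext(edges(f,w),a,o))
E
python3 fit.py
```

```text
w1.npz {'x+': (np.float64(58.2), np.float64(-0.0), np.float64(0.2), 25), 'y+': (np.float64(63.0), np.float64(-3.3), np.float64(1.9), 25), 'y-': (np.float64(64.4), np.float64(0.0), np.float64(0.2), 25), 'x-': (np.float64(78.6), np.float64(24.1), np.float64(30.0), 29)}
scene0.npz {'x+': (np.float64(57.7), np.float64(-0.2), np.float64(1.1), 25), 'y+': (np.float64(67.1), np.float64(-0.9), np.float64(1.2), 25), 'y-': (np.float64(41.3), np.float64(14.7), np.float64(13.1), 25), 'x-': (np.float64(82.8), np.float64(31.1), np.float64(31.2), 29)}
s1.npz {'x+': (np.float64(57.9), np.float64(0.3), np.float64(1.8), 25), 'y+': (np.float64(66.6), np.float64(0.4), np.float64(2.5), 25), 'y-': (np.float64(41.5), np.float64(12.9), np.float64(10.2), 25), 'x-': (np.float64(74.7), np.float64(-2.5), np.float64(28.0), 29)}
s3.npz {'x+': (np.float64(57.9), np.float64(-0.1), np.float64(1.2), 25), 'y+': (np.float64(66.7), np.float64(0.1), np.float64(2.6), 25), 'y-': (np.float64(40.8), np.float64(15.3), np.float64(10.2), 25), 'x-': (np.float64(89.6), np.float64(31.8), np.float64(23.0), 29)}
```

Press pose confirmed: origin (0.617,-0.156), yaw 5.7°, edge slopes about 0. Lifting the lid and carrying it over the brown lid to the approach point.

```bash
python3 -m crank '[{"dp":[0,0,0.3],"angular":[0,0,0]},{"dp":[0,0,0.6],"angular":[0,0,0]},{"dp":[0,0,0.8],"angular":[0,0,0]},{"dp":[0,0,0.8],"angular":[0,0,0]},{"dp":[0,0,0.2],"angular":[0,0,0]},{"dp":[0.25,-0.3,0],"angular":[0,0,0.3]},{"dp":[0.4,-0.6,0],"angular":[0,0,0.4]},{"dp":[0.5,-0.7,0],"angular":[0,0,0.4]},{"dp":[0.5,-0.7,0],"angular":[0,0,0.4]},{"dp":[0.5,-0.75,0],"angular":[0,0,0.4]},{"dp":[0.5,-0.75,0],"angular":[0,0,0.4]},{"dp":[0.5,-0.75,0],"angular":[0,0,0.4]},{"dp":[0.5,-0.75,0],"angular":[0,0,0.3]},{"dp":[0.5,-0.75,0],"angular":[0,0,0.3]},{"dp":[0.5,-0.7,0],"angular":[0,0,0]},{"dp":[0.3,-0.4,0],"angular":[0,0,0]},{"dp":[0,0,0],"angular":[0,0,0]},{"dp":[0,0,0],"angular":[0,0,0]},{"dp":[0,0,0],"angular":[0,0,0]}]'
cat > lid.py <<'E'
from h import *
s=sense();print(s['tcp_pos'].round(4) if hasattr(s['tcp_pos'],'round') else s['tcp_pos'],s['force'])
i,X=snap('scene');np.savez('sl.npz',i=i,X=X);cv2.imwrite('pics/sl.png',i)
h=cv2.cvtColor(i,cv2.COLOR_BGR2HSV);o=np.array([.617,-.156]);a=np.radians(5.7);c,sn=np.cos(a),np.sin(a)
Q=X.copy();Q[...,:2]=(X[...,:2]-o)@np.array([[c,-sn],[sn,c]])
m=(h[...,0]>8)&(h[...,0]<24)&(h[...,1]>60)&(abs(Q[...,0])<.07)&(Q[...,1]>-.06)&(Q[...,1]<.27)&(X[...,2]>.014)&(X[...,2]<.2)
k,l,st,_=cv2.connectedComponentsWithStats(m.astype(np.uint8));m=l==1+np.argmax(st[1:,4])
p=Q[m];A=np.c_[p[:,:2],np.ones(len(p))];e=np.linalg.lstsq(A,p[:,2],rcond=None)[0]
r=p[:,2]-A@e;b=p[abs(r)<.006];A=np.c_[b[:,:2],np.ones(len(b))];e=np.linalg.lstsq(A,b[:,2],rcond=None)[0]
print(len(b),'plane slope deg',np.degrees(e[:2]).round(2),'z',np.median(b[:,2]).round(4));
r=cv2.minAreaRect((b[:,:2]*1000).astype(np.float32));print(r,np.percentile(b,[.5,99.5],axis=0).round(4).tolist())
E
python3 lid.py
```

```text
t: 15.15
tcp_pos: [0.59, 0.0934, 0.1122]
tool_rot: [0.999, 0.05, -0.001, -0.0]
force: [0.1, 0.9, -1.2]
finger_gap: 0.218
gripper_force: 69.5
[0.59   0.0934 0.1122] [ 0.14209701  0.88439787 -1.21146502]
1376 plane slope deg [-0.73  0.79] z 0.0892
((-2.1833229064941406, 177.93702697753906), (182.38424682617188, 93.66345977783203), 89.71229553222656) [[-0.0466, 0.0885, 0.0828], [0.0428, 0.268, 0.0975]]
```

```bash
python3 -m crank '[{"dp":[0.07,0,-0.5],"angular":[0,0,0.2]},{"dp":[0,0,-0.5],"angular":[0,0,0]},{"dp":[0,0,-0.5],"angular":[0,0,0]},{"dp":[0,0,-0.4],"angular":[0,0,0]},{"dp":[0,0,-0.13],"angular":[0,0,0]},{"dp":[0,0,0],"angular":[0,0,0]},{"dp":[0,0,0],"angular":[0,0,0]},{"dp":[0,0,0],"angular":[0,0,0]}]'; python3 lid.py
```

```text
t: 16.0
tcp_pos: [0.594, 0.0924, 0.0524]
tool_rot: [0.999, 0.051, 0.001, 0.0]
force: [-0.1, 0.3, -1.2]
finger_gap: 0.212
gripper_force: 69.4
[0.594  0.0924 0.0524] [-0.07042736  0.32327905 -1.20306167]
1311 plane slope deg [-0.45  0.91] z 0.0294
((0.9301185607910156, 176.27572631835938), (93.68234252929688, 185.1035919189453), 0.3029893636703491) [[-0.0426, 0.0872, 0.0229], [0.0474, 0.2665, 0.0392]]
```

View pics/sl.png

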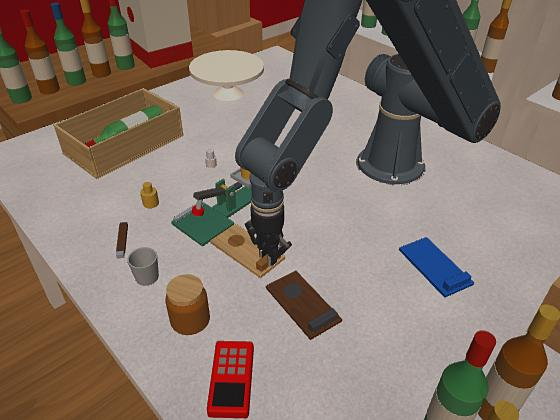

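The lid is lined up in front of the bed (board at (238,245), pad at (198,210)). Sliding it in.

```bash
python3 -m crank '[{"dp":[-0.04,-0.2,0],"angular":[0,0,-0.1]},{"dp":[0.04,-0.4,0],"angular":[0,0,0]},{"dp":[0.04,-0.4,0],"angular":[0,0,0]},{"dp":[0.04,-0.4,0],"angular":[0,0,0]},{"dp":[0.04,-0.4,0],"angular":[0,0,0]},{"dp":[0.04,-0.4,0],"angular":[0,0,0]},{"dp":[0.04,-0.4,-0.05],"angular":[0,0,0]},{"dp":[0.04,-0.4,-0.05],"angular":[0,0,0]},{"dp":[0.04,-0.4,-0.05],"angular":[0,0,0]},{"dp":[0.04,-0.4,0],"angular":[0,0,0]},{"dp":[0.02,-0.2,0],"angular":[0,0,0]},{"dp":[0,0,0],"angular":[0,0,0]},{"dp":[0,0,0],"angular":[0,0,0]},{"dp":[0,0,0],"angular":[0,0,0]}]'; python3 lid.py
```

```text
t: 17.45
tcp_pos: [0.6035, -0.027, 0.0473]
tool_rot: [0.999, 0.051, -0.0, -0.0]
force: [0.9, -0.1, -1.0]
finger_gap: 0.213
gripper_force: 69.4
[ 0.6035 -0.027   0.0473] [ 0.94580621 -0.14060657 -1.03838585]
1038 plane slope deg [-0.59  1.17] z 0.0243
((-0.40737152099609375, 55.42155075073242), (184.27598571777344, 92.945068359375), 89.81600189208984) [[-0.0444, -0.0318, 0.0177], [0.0445, 0.1462, 0.0338]]
```

```bash
python3 -m crank '[{"dp":[0.02,-0.2,-0.03],"angular":[0,0,0]},{"dp":[0.02,-0.2,-0.03],"angular":[0,0,0]},{"dp":[0,0,-0.03],"angular":[0,0,0]},{"dp":[0,0,0],"angular":[0,0,0]},{"dp":[0,0,0],"angular":[0,0,0]}]'
python3 -m crank '[{"dp":[0.005,-0.05,0],"angular":[0,0,0]},{"dp":[0,-0.04,0],"angular":[0,0,0]},{"dp":[0,0,0],"angular":[0,0,0]},{"dp":[0,0,0],"angular":[0,0,0]}]'
```

```text
t: 18.0
tcp_pos: [0.6048, -0.0396, 0.0445]
tool_rot: [0.999, 0.05, -0.0, -0.0]
force: [-0.1, 0.2, -1.4]
finger_gap: 0.212
gripper_force: 69.5
t: 18.4
tcp_pos: [0.605, -0.0423, 0.0446]
tool_rot: [0.999, 0.051, 0.0, -0.0]
force: [0.3, -0.0, -0.8]
finger_gap: 0.212
gripper_force: 69.5
```

```bash
python3 -m crank '[{"dp":[0.004,-0.04,0],"angular":[0,0,0]},{"dp":[0,0,0],"angular":[0,0,0]},{"dp":[0,0,0],"angular":[0,0,0]}]'
python3 -m crank '[{"dp":[0.004,-0.04,-0.02],"angular":[0,0,0]},{"dp":[0,0,0],"angular":[0,0,0]},{"dp":[0,0,0],"angular":[0,0,0]}]'
```

```text
t: 18.7
tcp_pos: [0.6052, -0.0435, 0.0446]
tool_rot: [0.999, 0.051, 0.0, 0.0]
force: [-0.2, -0.3, -1.6]
finger_gap: 0.212
gripper_force: 69.5
t: 19.0
tcp_pos: [0.6053, -0.044, 0.0442]
tool_rot: [0.999, 0.051, 0.0, -0.0]
force: [-0.0, 3.7, 1.7]
finger_gap: 0.215
gripper_force: 69.9
```

The stop is felt (+3.7 N). One more small push, then release.

```bash
python3 -m crank '[{"dp":[0.002,-0.03,-0.01],"angular":[0,0,0]},{"dp":[0,0,0],"angular":[0,0,0]},{"dp":[0,0,0],"angular":[0,0,0]}]'
python3 -m crank '[{"dp":[0,0,0],"angular":[0,0,0]},{"dp":[0,0,0],"angular":[0,0,0]},{"dp":[0,0,0],"angular":[0,0,0]},{"dp":[0,0,0],"angular":[0,0,0]},{"dp":[0,0,0],"angular":[0,0,0]},{"dp":[0,0,0],"angular":[0,0,0]},{"dp":[0,0,0],"angular":[0,0,0]},{"dp":[0,0,0],"angular":[0,0,0]},{"dp":[0,0,0.3],"angular":[0,0,0]},{"dp":[0,0,0.6],"angular":[0,0,0]},{"dp":[0,0,0.9],"angular":[0,0,0]},{"dp":[0,0,0.9],"angular":[0,0,0]},{"dp":[0,0,0.9],"angular":[0,0,0]},{"dp":[-0.6,0,0.9],"angular":[0,0,0]},{"dp":[-0.8,0,0.9],"angular":[0,0,0]},{"dp":[-0.8,0,0.9],"angular":[0,0,0]},{"dp":[0,0,0],"angular":[0,0,0]},{"dp":[0,0,0],"angular":[0,0,0]}]' 0
cat > fin.py <<'E'
from lid import *
i2,X2=snap('wrist');cv2.imwrite('pics/wf.png',i2)
Q2=X2.copy();Q2[...,:2]=(X2[...,:2]-o)@np.array([[c,-sn],[sn,c]])
h=cv2.cvtColor(i2,cv2.COLOR_BGR2HSV);w=(h[...,0]>8)&(h[...,0]<24)&(h[...,1]>60)&(abs(Q2[...,0])<.08)&(Q2[...,1]>-.06)&(Q2[...,1]<.16)
print('lid w',rect(Q2,w,.016,.028),'strip',rect(Q2,w,.038,.05))
b=(h[...,1]<60)&(abs(Q2[...,0])<.06)&(Q2[...,1]<-.04)&(Q2[...,1]>-.08);print('bar',rect(Q2,b,.018,.027))
cv2.imwrite('pics/final.png',np.hstack([cv2.resize(i[130:280,150:300],(400,400)),cv2.resize(i2,(400,400))]))
E
python3 fin.py
```

```text
t: 19.3
tcp_pos: [0.6053, -0.0441, 0.0442]
tool_rot: [0.999, 0.05, 0.0, -0.001]
force: [-0.4, 6.7, 4.3]
finger_gap: 0.217
gripper_force: 70.1
t: 21.1
tcp_pos: [0.5397, -0.0457, 0.2339]
tool_rot: [0.999, 0.051, 0.001, 0.0]
force: [0.2, -0.2, -1.7]
finger_gap: 1.001
gripper_force: 0.0
[ 0.5397 -0.0457  0.2339] [ 0.22729784 -0.18587936 -1.6623466 ]
1122 plane slope deg [-0.28  1.91] z 0.0215
((-1.2428512573242188, 39.973716735839844), (185.85342407226562, 94.16805267333984), 89.24395751953125) [[-0.0459, -0.0497, 0.0159], [0.0445, 0.1284, 0.0339]]
lid w (16466, array([0.0063, 0.0458, 0.0229]), [array([-0.3, 38.7]), array([ 89.3, 180.6]), np.float64(0.0)]) strip (2179, array([0.0018, 0.1139, 0.0448]), [array([ -0.4, 114. ]), array([69., 20.]), np.float64(0.7)])
bar (1469, array([ 0.0113, -0.0572,  0.0229]), [array([  0.5, -56.7]), array([100. ,  12.9]), np.float64(0.1)])
```

View pics/final.png

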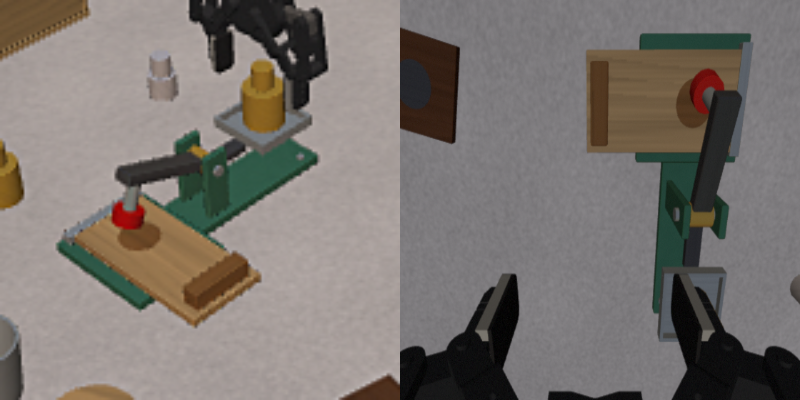

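Left: the weight (262,100) stands in the pan, the pad is raised, and the lid lies against the stop with its strip outside. The wrist fit gives the lid x -0.3 mm, yaw 0°, strip at y 114.0 mm and top at z 22.9 mm, so it is home. Handing in.

```bash
python3 -c "
from station import order
print(order.sign_off())"
```

```text
the job is handed in; nothing more can be done
None
```

The press is ready and handed in at about 21 s: the brass weight stands upright in the pan holding the pad up, and the pine lid lies flat, centred and home against the stop with its grip strip outside.

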